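# Lay two standing boxes back down

### The arm

A 7-joint arm with a two-finger parallel gripper is mounted at the origin on a cart in front of the work surface, level with it; the furniture and walls round the work are solid. World frame = base frame: x ahead of the robot, y to its left, z up, the work surface at z = 0. Lengths are in m, angles in rad, forces in N, time in s.
With the tool pointing down it reaches from about 0.425 to 0.8 m from the base axis. Payload 8.3 kg.
Tool frame: the origin (TCP) lies midway between the tips of the shut fingers; the grasp point (between the pads) lies 19 mm behind it (manip.grip_depth is the z of the grasp point in the tool frame, in m); z points along the fingers, y is the line along which they close (so a half turn about z gives the same grasp; the last joint's range is limited). The gripper opens to 85 mm and grips with 20 to 120 N. Pads are 22 mm wide; open, the fingers measure 114 mm over their backs; the gripper's body (76 mm by 85 mm) begins 54 mm behind the grasp point. The pads swing forward as they close: fully open they stand 13 mm farther back than shut.
Start: joints at [-1.336, 0.383, 0.016, 1.37, -0.006, 1.388, -0.046], TCP at [0.183, 0.597, 0.192] pointing down, gripper open.
Joint ranges: [-2.95, 2.95], [-0.25, 2.06], [-1.52, 1.56], [0.18, 2.33], [-1.44, 4.58], [0.02, 2.06], [-3.01, 3.01]. Speed limits (rad/s): [2.39, 2.39, 3.01, 3.01, 3.14, 3.14, 3.14].

### API

Orientations are given as [roll, pitch, yaw] about the fixed x, y, z axes, in that order (R = Rz(yaw) Ry(pitch) Rx(roll)).
In Python, from bench import manip, eoat, planner, imaging, nets gives the robot as it stands. The module is installed in compiled form; this text tells all that it offers. Calls block until the motion is done:
- manip.goto(position, orientation): joint-space move of the TCP to a pose.
- manip.servo_line(position, velocity=0.15, rot=None, stop_force=None): straight line of the TCP; rot=None keeps the orientation; velocity is the mean speed in m/s. With stop_force (N) it stops when the force on the tool has changed by that much, and returns True; else False.
- manip.goto_joints(angles): joint-space move.
- eoat.gripper_to(opening, effort=None): finger opening in m; effort is the grip in N (None keeps the last); returns when the fingers have stopped.
- manip.dwell(seconds).
- planner.ik(position, orientation): joint angles nearest the present ones, or None.
- manip.sense(): the state.
- imaging.get_image(name): name is "scene" or "top" or "wrist"; returns (picture, depth): 400x640x3 uint8, red, green, blue; 400x640 float32, m along the optical axis (not along the pixel's ray), 0 where there is no reading.
- imaging.get_calibration(name): a dict with "fx", "fy", "cx", "cy" (pixels), "xyz" and "orientation" of the camera in the world. Camera axes: x right, y up, looking along -z (the intrinsics and any distortion apply to the point x, -y, -z); pixel columns grow to the right and rows downward; lengths in m; the calibration is good to about 2 mm. A picture is of the moment at which its call begins: read the wrist's pose just before it. get_calibration takes no time and is no camera call; for the wrist camera it gives the pose at the moment of the call.
A pose or a line that the arm cannot do raises manip.PlanningError and nothing moves.
- manip.hand_in(): hands the job in; it is judged then, once.
Trained networks look in the newest picture that a camera, given by its name, has taken for a name from the list of things; names that differ only in an ending like _2 or _b are one class to them, and where a whole thing is asked for, a point or a joint stands for the part that bears it (a point fixed in the world has none). Each returns a list of dicts, best first, with "score" (0 to 1); they miss things now and then, are a little off and sometimes report something else, mostly with a low value. They report only what shows in the picture. A call takes as long as a camera call. They do not tell look-alikes from the thing itself.
- nets.find_in(camera, name): "bbox" ([left, top, width, height] in pixels, round what is visible of it).
The state is a dict: "time": time; "joint_positions": joint angles; "qd": joint speeds; "joint_efforts": joint torques, N m; "tool_pos": TCP position; "ee_rot": TCP orientation; "ft_force": force on the tool from outside, world axes, zero at the start; "moment": the same for the moment, N m; "opening": finger opening in m; "grip_force": force on a finger pad.
Only numpy, scipy, OpenCV 4.12 (cv2) and the standard library are available. Lean on these libraries where they do the work, as an engineer would, in place of code of your own. Each camera call takes 0.05 s, during which the arm holds its last target. There are 200 camera calls.

### The job

The index card box and the smaller meter case have been left standing on end. With the fingertips, push each one over where it stands so that the card box rests flat on its base with its lid up, and the meter case lies flat on its back with its dark screen up. Do not pick either one up or shove it across the desk, and leave the other things on the desk alone.

Things in the scene. Friction and masses are not known exactly. Their poses are not given: they have to be found in the camera images.
- card_box: Green index card box, lid fixed, 110x154x77 mm, about 0.4 kg. Starts standing on a 110x77 end, 154 tall, on the left; lid side (overlapping 20 mm rim) roughly toward the robot, underside away, turned up to 45 deg. Origin: centre of underside. Axes: z from underside to lid (about level at start, must end up), y along the 154 length (up at start), x along the 110 width. Tips toward its -z.
- card_box_foot (a point): Middle of the 110 mm edge (along body x) on the desk between the box's lower end and underside, over which it tips. The lid side is 78 mm from here, in body +z. A level push on the middle of the lid side, 120 to 135 mm above the desk, for 60 to 80 mm from contact, sends it over without sliding; it then falls by itself.
- red_case: Red meter case, a 120x60x28 mm block with a dark screen on one broad side, about 0.12 kg. Starts standing on a 60x28 end, 120 tall, on the right; screen roughly away from the robot, plain back toward it, turned up to 35 deg. Origin: centre of the back. Axes: z from back to screen (level at start, must end up), x along the 120 length (up at start), y along the 60 width. Tips toward its -z.
- red_case_foot (a point): Middle of the 60 mm edge (along body y) on the desk between the case's lower end and back, over which it tips. The screen side is 28 mm from here, in body +z. A level push on the middle of the screen side, 95 to 110 mm above the desk, for 35 to 50 mm from contact, sends it over; it then falls by itself.
- glue_stick: Bystander, loose: glue stick standing upright, 26 mm diameter, 93 mm tall; origin at the centre of its underside, z up.
- eye_drops: Bystander, loose: small brown dropper bottle standing upright, 33 mm diameter, 102 mm tall; origin at the centre of its underside, z up.
- mint_tin: Bystander, loose: small oblong tin lying flat, 63 x 105 x 26 mm; origin at the centre of its underside, z up.
- coffee_mug: Bystander, loose: mug with handle, 81 mm across, 94 mm tall; origin at the centre of its underside, z up.
There are look-alikes about, which are no part of the job. What is shaped like the card_box but pink or yellow is not meant.

How it is judged:
By the outcome, as a careful person would: the job done as asked, in the order asked, and still so for the second after the job is handed in, with the robot touching nothing.
It also fails if it takes over 48 s, if anything falls off the work surface, if the arm or the gripper's body presses on something with over 40 N, if the wrist force passes 120 N, or if a joint passes its speed limit or range.

## Working session

There is one attempt and no reset: what is moved stays moved. The work goes in short steps, each a Python script; the robot and the scene stay as the last script left them, time stands still between calls to the robot, and variables do not carry over. Pictures are saved under pics/ and viewed, at most 10 in all, crops included, and the job is handed in when it is done.

```bash
mkdir -p pics
cat > h.py <<'E'
import numpy as np, cv2
from scipy.spatial.transform import Rotation as R
from bench import manip, eoat, planner, imaging, nets
def cloud(name):
    im,d=imaging.get_image(name); c=imaging.get_calibration(name)
    v,u=np.mgrid[0:400,0:640]
    P=np.stack([(u-c['cx'])/c['fx']*d,-(v-c['cy'])/c['fy']*d,-d],-1)
    W=P@R.from_euler('xyz',c['orientation']).as_matrix().T+np.array(c['xyz'])
    W[d<=0]=np.nan
    return im,W
def save(im,n): cv2.imwrite('pics/'+n,im[:,:,::-1])
E
python3 - <<'E'
from h import *
for n in('scene','top'):
    im,W=cloud(n); save(im,n+'1.png'); np.savez(n+'1.npz',im=im,W=W)
    c=imaging.get_calibration(n); print(n,c)
    for o in('card_box','red_case','glue_stick','eye_drops','mint_tin','coffee_mug'):
        for r in nets.find_in(n,o)[:4]:
            l,t,w,h=[int(x) for x in r['bbox']]
            print(o,round(r['score'],2),[l,t,w,h],np.round(W[t+h//2,l+w//2],3))
print(manip.sense()['time'])
E
```

```text
scene {'fx': 379.71886332639724, 'fy': 379.71886332639724, 'cx': 318.20429293422114, 'cy': 200.66255682662208, 'xyz': array([0.57875719, 0.8506889 , 0.59306424]), 'orientation': array([1.02828987, 0.00414517, 3.12248955])}
card_box 0.91 [205, 276, 85, 117] [0.681 0.462 0.125]
card_box 0.87 [319, 204, 52, 87] [0.516 0.248 0.121]
card_box 0.67 [285, 169, 47, 73] [0.59  0.084 0.119]
red_case 0.77 [327, 165, 12, 41] [ 0.522 -0.084  0.08 ]
red_case 0.52 [380, 217, 13, 36] [0.404 0.115 0.051]
glue_stick 0.89 [382, 217, 10, 34] [0.402 0.117 0.055]
eye_drops 0.88 [253, 184, 16, 37] [ 0.719 -0.029  0.061]
mint_tin 0.91 [239, 190, 16, 28] [ 0.768 -0.081  0.023]
coffee_mug 0.96 [336, 139, 26, 35] [ 0.456 -0.308  0.067]
coffee_mug 0.57 [329, 164, 7, 44] [0.532 0.049 0.151]
top {'fx': 419.50908728195, 'fy': 419.50908728195, 'cx': 322.54588287965817, 'cy': 206.79842828044454, 'xyz': array([0.41610679, 0.02324475, 1.18699802]), 'orientation': array([ 0.12843966, -0.02016373, -1.57550059])}
card_box 0.89 [221, 200, 51, 43] [0.515 0.191 0.151]
card_box 0.74 [132, 129, 62, 56] [0.676 0.401 0.152]
card_box 0.58 [288, 175, 47, 41] [0.58  0.03  0.152]
red_case 0.85 [355, 211, 24, 16] [ 0.522 -0.113  0.118]
red_case 0.64 [278, 262, 11, 9] [0.404 0.103 0.092]
glue_stick 0.38 [277, 263, 15, 14] [0.393 0.101 0.09 ]
eye_drops 0.59 [331, 149, 12, 11] [ 0.706 -0.04   0.067]
mint_tin 0.58 [338, 127, 34, 26] [ 0.761 -0.095  0.016]
mint_tin 0.56 [351, 211, 27, 17] [ 0.522 -0.105  0.121]
coffee_mug 0.73 [430, 228, 38, 33] [ 0.462 -0.358  0.007]
0.7
```

View pics/scene1.png

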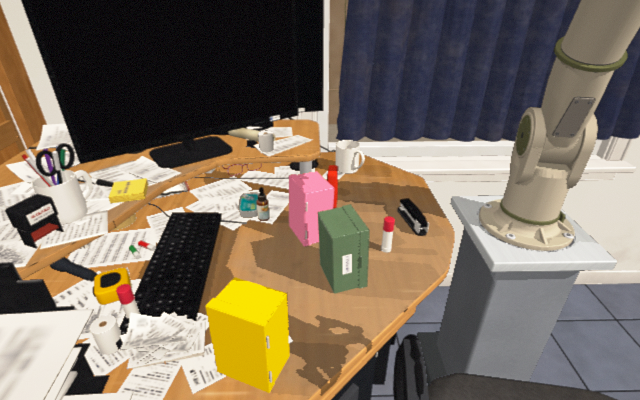

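View pics/top1.png

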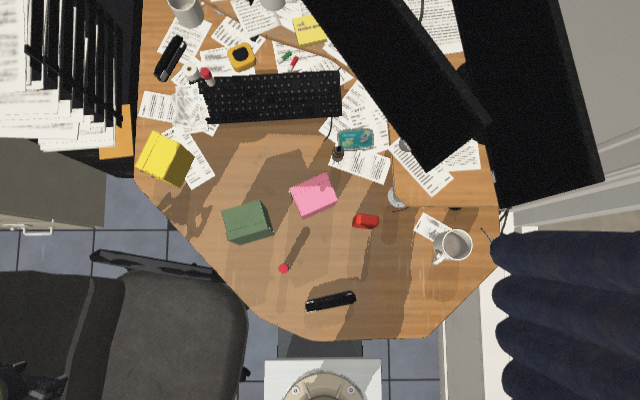

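The scene shows three boxes of the card-box shape. In the top view, green is at (246,222), pink at (313,195) and yellow at (163,159); the target is the green one. The red case is at (366,220), and the red-capped glue stick at (283,268) could be mistaken for it. Next I fit the top faces and check a close crop.

Run:
```python
import numpy as np,cv2
T=np.load('top1.npz');S=np.load('scene1.npz')
def pts(D,box,z):
    l,t,r,b=box; im=D['im'];W=D['W']
    m=np.zeros(W.shape[:2],bool); m[t:b,l:r]=1
    return m&(W[...,2]>z[0])&(W[...,2]<z[1])
def hue(im): return cv2.cvtColor(im,cv2.COLOR_RGB2HSV)
for nm,D,box,z,hr in(('greenT',T,(212,192,282,252),(.14,.168),(50,90)),('greenS',S,(310,195,380,300),(.146,.165),(50,90)),
  ('pinkT',T,(280,165,345,225),(.14,.168),(150,176)),('redT',T,(345,205,385,235),(.108,.135),None),('redS',S,(322,160,342,210),(.112,.13),None)):
    m=pts(D,box,z)
    H=hue(D['im'])
    if hr: m&=(H[...,0]>=hr[0])&(H[...,0]<=hr[1])
    else: m&=((H[...,0]<8)|(H[...,0]>172))&(H[...,1]>120)
    P=D['W'][m]
    if len(P)<5: print(nm,len(P));continue
    r=cv2.minAreaRect((P[:,:2]*1000).astype(np.float32))
    print(nm,len(P),'z',np.round(np.median(P[:,2]),3),r, np.round(cv2.boxPoints(r)/1000,3).tolist())
# visible side faces of green/ red in scene view: plane normals
for nm,D,box,z,hr in(('gS',S,(310,195,380,300),(.01,.13),(50,90)),('rS',S,(322,160,342,210),(.01,.11),None)):
    m=pts(D,box,z);P=D['W'][m];H=hue(D['im'])[m]
    k=(H[:,0]>=50)&(H[:,0]<=90) if hr else ((H[:,0]<8)|(H[:,0]>172))&(H[:,1]>120)
    P=P[k]; print(nm,len(P)); 
    for zz in np.arange(.01,z[1],.03):
        q=P[abs(P[:,2]-zz)<.008]
        if len(q)>2:
            r=cv2.minAreaRect((q[:,:2]*1000).astype(np.float32));print(round(zz,2),len(q),np.round(cv2.boxPoints(r)/1000,3).tolist())
for n,(v,u) in dict(kb_bl=(122,210),kb_br=(118,340),drops=(152,338),tin=(138,356),card=(160,365)).items(): print(n,T['W'][v,u].round(3))
a=cv2.resize(T['im'][160:280,200:400],None,fx=4,fy=4,interpolation=cv2.INTER_CUBIC)[:,:,::-1]
cv2.imwrite('pics/crop1.png',a[:, :800])
```

```text
greenT 243 z 0.152 ((517.5675048828125, 195.20306396484375), (74.0580825805664, 99.03068542480469), 16.06352424621582) [[0.46799999475479126, 0.2329999953508377], [0.4959999918937683, 0.13699999451637268], [0.5669999718666077, 0.15800000727176666], [0.5389999747276306, 0.2529999911785126]]
greenS 46 z 0.152 ((519.1214599609375, 201.870849609375), (70.23554992675781, 97.35337829589844), 14.616292953491211) [[0.4729999899864197, 0.23999999463558197], [0.4970000088214874, 0.1459999978542328], [0.5649999976158142, 0.164000004529953], [0.5410000085830688, 0.257999986410141]]
pinkT 1220 z 0.152 ((583.368408203125, 23.83038330078125), (76.24430084228516, 102.04931640625), 24.291399002075195) [[0.527999997138977, 0.054999999701976776], [0.5699999928474426, -0.03799999877810478], [0.6389999985694885, -0.007000000216066837], [0.597000002861023, 0.0860000029206276]]
redT 240 z 0.119 ((521.8683471679688, -112.91645812988281), (58.74555969238281, 27.16948127746582), 83.2565689086914) [[0.5049999952316284, -0.14000000059604645], [0.5320000052452087, -0.14399999380111694], [0.5389999747276306, -0.0
[... 1443 characters left out ...]
932541]]
0.04 18 [[0.5019999742507935, -0.10999999940395355], [0.5080000162124634, -0.1120000034570694], [0.5189999938011169, -0.07999999821186066], [0.5139999985694885, -0.07800000160932541]]
0.07 18 [[0.5040000081062317, -0.09799999743700027], [0.5090000033378601, -0.10100000351667404], [0.5199999809265137, -0.07999999821186066], [0.5149999856948853, -0.07699999958276749]]
0.1 61 [[0.5099999904632568, -0.10300000011920929], [0.5379999876022339, -0.10400000214576721], [0.5429999828338623, 0.057999998331069946], [0.5149999856948853, 0.057999998331069946]]
kb_bl [0.813 0.321 0.017]
kb_br [ 0.831 -0.054  0.003]
drops [ 0.71  -0.043  0.076]
tin [ 0.765 -0.098  0.023]
card [ 0.706 -0.125 -0.002]
```

View pics/crop1.png

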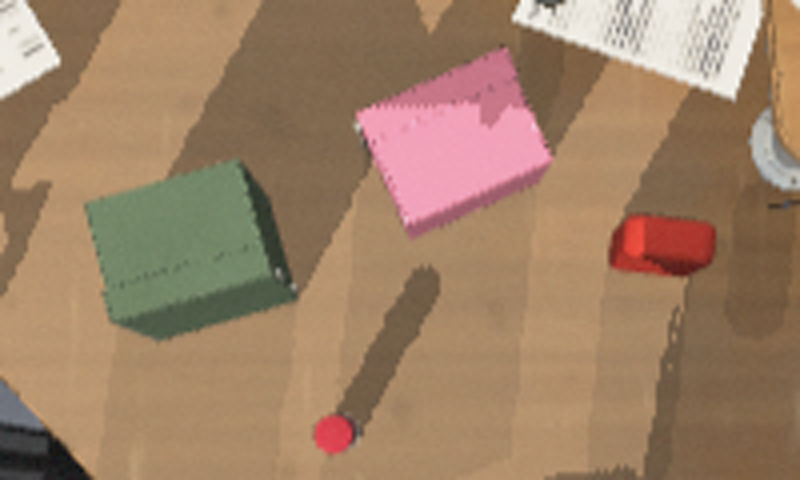

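Run:
```python
import numpy as np,cv2
T=np.load('top1.npz');S=np.load('scene1.npz');W=T['W']
for nm,(l,t,r,b),z in(('green',(212,192,282,252),(.146,.16)),('red',(345,205,385,235),(.112,.127)),('yellow',(125,122,200,192),(.146,.16))):
    P=W[t:b,l:r].reshape(-1,3);P=P[(P[:,2]>z[0])&(P[:,2]<z[1])]
    r=cv2.minAreaRect((P[:,:2]*1000).astype(np.float32));print(nm,len(P),np.median(P[:,2]),r,P[:,:2].mean(0).round(4),cv2.boxPoints(r).round().tolist())
A=np.concatenate([W.reshape(-1,3),S['W'].reshape(-1,3)]);A=A[np.isfinite(A).all(1)]
xs=np.arange(.1,.85,.05);ys=np.arange(.65,-.36,-.05)
print('cols y',ys.round(2))
for x in xs[::-1]:
    print(round(x,2),[ (lambda q:int(q.max()*100) if len(q) else None)(A[(abs(A[:,0]-x)<.025)&(abs(A[:,1]-y)<.025),2]) for y in ys])
```

```text
green 1276 0.15229023784376505 ((518.9014892578125, 196.63856506347656), (78.07054138183594, 101.51750946044922), 15.538578033447266) [0.5185 0.1963] [[468.0, 235.0], [495.0, 137.0], [570.0, 158.0], [543.0, 256.0]]
red 242 0.1194006535337715 ((522.28564453125, -113.25567626953125), (58.14998245239258, 28.021739959716797), 83.39600372314453) [ 0.5218 -0.1129] [[505.0, -141.0], [533.0, -144.0], [540.0, -86.0], [512.0, -83.0]]
yellow 1265 0.15218171363231603 ((684.5430908203125, 415.0764465332031), (79.65594482421875, 102.5685043334961), 67.08353424072266) [0.6833 0.4156] [[622.0, 398.0], [716.0, 358.0], [747.0, 432.0], [653.0, 472.0]]
cols y [ 0.65  0.6   0.55  0.5   0.45  0.4   0.35  0.3   0.25  0.2   0.15  0.1
  0.05 -0.   -0.05 -0.1  -0.15 -0.2  -0.25 -0.3  -0.35]
0.8 [35, 36, 0, 0, 4, 5, 4, 2, 2, 1, 1, 0, 0, 1, 3, 57, 57, 14, 14, 16, 14]
0.75 [35, 35, 0, 0, 15, 15, 0, 0, 0, 0, 0, 0, 0, 4, 7, 2, 57, 57, 18, 16, 14]
0.7 [-2, -3, 0, 0, 16, 15, 15, 0, 0, 0, 0, 0, 0, 6, 10, 0, 57, 57, 18, 15, 14]
0.65 [None, None, 0, 11, 16, 15, 0, 0, 0, 0, 0, 0, 12, 15, 0, 0, 12, 57, 57, 14, 14]
0.6 [-
[... 234 characters left out ...]
12, 0, 0, 9, 9]
0.45 [-5, -3, -3, -3, None, 0, 0, 0, 15, 15, 0, 0, 0, 0, 0, 0, 0, 0, 0, 9, 9]
0.4 [2, -3, -3, -2, -2, -2, 0, 0, 0, 0, 0, 9, 0, 0, 0, 0, 0, 0, 0, 9, 9]
0.35 [3, -19, -19, -19, -19, -3, -4, 0, 0, 0, 0, 0, 0, 0, 4, 3, 0, 0, 0, 0, 0]
0.3 [0, -19, -19, -19, -19, -19, -19, -20, 0, 0, 0, 0, 4, 5, 5, 4, 0, 0, 0, 0, 0]
0.25 [-3, -20, -20, -20, -19, -19, -19, -20, -25, 0, 0, 0, 0, 0, 0, 0, 0, 0, 0, 0, 0]
0.2 [31, 40, 42, 30, -20, -20, -20, -21, -25, None, None, 0, 0, 0, 0, 0, 0, 0, 0, 0, None]
0.15 [-10, -21, 38, 29, -20, -20, -20, -22, -26, -63, 0, 0, 0, 0, 0, 0, 0, None, -73, -73, -73]
0.1 [-12, -21, -21, -21, -20, -20, -20, -22, -28, -63, 55, 54, 52, 28, 2, 2, 0, -64, -73, -73, -73]
```

```bash
cat >> h.py <<'E'
def push(c,d,yaw,back,z,run,gap=.03,speed=.07):
    """Push along unit d the upright thing centred at c; back = contact TCP distance from c."""
    c=np.array(c);d=np.array(d);rpy=[np.pi,0,yaw]
    at=lambda s,h:[*(c+d*s),h]
    s0=-back-gap
    manip.goto(at(s0,.30),rpy)
    manip.servo_line(at(s0,z),.12)
    manip.servo_line(at(-back+run,z),speed)
    s=manip.sense(); print('end',np.round(s['tool_pos'],3),np.round(s['ft_force'],1),s['time'])
    manip.servo_line(at(-back+run-.03,z),.15)
    manip.servo_line(at(-back+run-.03,.30),.2)
E
python3 - <<'E'
from h import *
p=manip.sense()['tool_pos']
eoat.gripper_to(0)
manip.servo_line([p[0],p[1],.30],.2)
a=np.radians(15.5)
push([.519,.1966],[np.cos(a),np.sin(a)],a,.050,.127,.072)
im,W=cloud('scene');save(im,'scene2.png');np.savez('s2.npz',im=im,W=W)
print(manip.sense()['time'])
E
```

```text
end [0.54  0.202 0.127] [0.4 0.6 0.3] 7.1583
8.575
```

View pics/scene2.png

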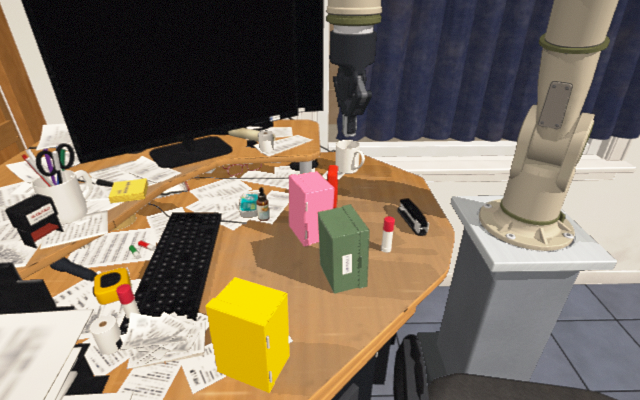

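The green box still stands at (344,248), so it probably rocked back. I'll refit its pose and push farther without retreating early.

Run:
```python
from h import *
im,W=cloud('top');save(im,'top2.png')
P=W[185:255,205:290].reshape(-1,3);P=P[(P[:,2]>.146)&(P[:,2]<.16)]
r=cv2.minAreaRect((P[:,:2]*1000).astype(np.float32));print(len(P),r)
a=np.radians(r[2] if r[2]<45 else r[2]-90); c=np.array(r[0])/1000
if r[1][0]<r[1][1]:
    d=np.array([np.cos(a),np.sin(a)]);rpy=[np.pi,0,a]
    manip.goto([*(c-d*.075),.25],rpy); manip.servo_line([*(c-d*.075),.127],.12)
    manip.servo_line([*(c+d*.012),.127],.07)
    im,_=cloud('scene');save(im,'scene3.png'); print(manip.sense()['ft_force'],manip.sense()['tool_pos'],manip.sense()['time'])
```

```text
878 ((531.3115234375, 154.72097778320312), (76.8821029663086, 174.81800842285156), 19.5284366607666)
[ 0.39666741 -0.10012925  0.15695912] [0.54237024 0.15861192 0.12711903] 11.7167
```

View pics/scene3.png

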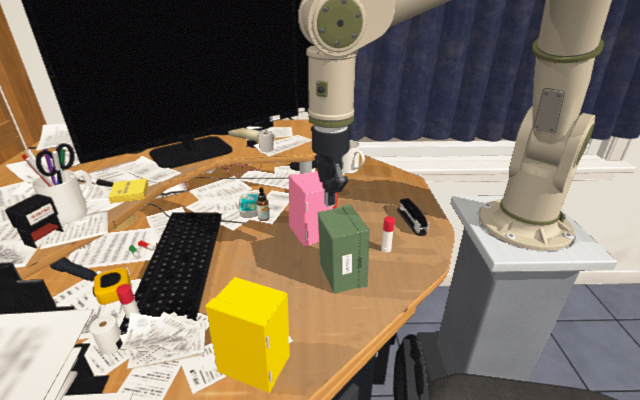

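The hand in the picture, near (332,185), doesn't match the reported TCP. I'll compare the two before moving again.

Run:
```python
from h import *
s=manip.sense();p=np.array(s['tool_pos']);print(p,s['ee_rot'],s['joint_positions'],s['opening'])
for n in('scene','top'):
    c=imaging.get_calibration(n);q=R.from_euler('xyz',c['orientation']).as_matrix().T@(p-c['xyz'])
    print(n,c['cx']+c['fx']*q[0]/-q[2],c['cy']-c['fy']*q[1]/-q[2],-q[2])
im,W=cloud('scene')
for v in range(140,215,8): print(v,[tuple(W[v,u].round(2)) for u in range(316,352,8)])
im,_=cloud('top');save(im,'top3.png')
w=imaging.get_calibration('wrist');print(w['xyz'],w['orientation'])
```

```text
[0.54237024 0.15861192 0.12711903] [-3.14132983e+00 -3.99193388e-05  3.40720687e-01] [-0.81696081  0.32705482  0.59472365  1.65658948 -0.19334245  1.21721323
 -1.40963607] 0.0001811168936491685
scene 329.63249983115304 219.4985334860697 0.8337023523051268
top 260.54359917423903 211.05038055907622 1.0643072942229321
140 [(np.float64(0.57), np.float64(0.19), np.float64(0.32)), (np.float64(0.56), np.float64(0.19), np.float64(0.33)), (np.float64(0.54), np.float64(0.2), np.float64(0.33)), (np.float64(0.53), np.float64(0.19), np.float64(0.33)), (np.float64(0.51), np.float64(0.18), np.float64(0.32))]
148 [(np.float64(0.57), np.float64(0.18), np.float64(0.31)), (np.float64(0.56), np.float64(0.2), np.float64(0.31)), (np.float64(0.54), np.float64(0.2), np.float64(0.31)), (np.float64(0.53), np.float64(0.19), np.float64(0.31)), (np.float64(0.51), np.float64(0.18), np.float64(0.3))]
156 [(np.float64(0.57), np.float64(0.11), np.float64(0.26)), (np.float64(0.56), np.float64(0.19), np.float64(0.3)), (np.float64(0.54), np.float64(0.2), np.float64(0.3)), (np.float64(0.53), np.float64(0.19), np.float64
[... 1443 characters left out ...]
64(0.47), np.float64(-0.16), np.float64(-0.0))]
204 [(np.float64(0.57), np.float64(0.08), np.float64(0.12)), (np.float64(0.55), np.float64(0.07), np.float64(0.11)), (np.float64(0.54), np.float64(0.17), np.float64(0.17)), (np.float64(0.5), np.float64(-0.11), np.float64(0.0)), (np.float64(0.47), np.float64(-0.11), np.float64(0.0))]
212 [(np.float64(0.57), np.float64(0.07), np.float64(0.09)), (np.float64(0.56), np.float64(0.16), np.float64(0.15)), (np.float64(0.54), np.float64(0.17), np.float64(0.15)), (np.float64(0.52), np.float64(0.17), np.float64(0.15)), (np.float64(0.5), np.float64(0.17), np.float64(0.16))]
[0.60432631 0.18147142 0.30929789] [-2.67625185e-01 -8.17611659e-04 -1.23007606e+00]
```

View pics/top3.png

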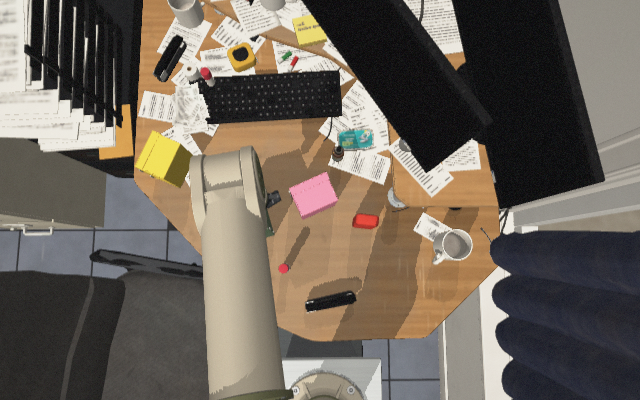

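Run:
```python
from h import *
im,W=cloud('scene')
np.savez('s4.npz',im=im,W=W)
S=np.load('scene1.npz');S2=np.load('s2.npz')
for nm,I,V in(('1',S['im'],S['W']),('2',S2['im'],S2['W']),('4',im,W)):
    H=cv2.cvtColor(I,cv2.COLOR_RGB2HSV)[200:295,312:375]; P=V[200:295,312:375]
    g=(H[...,0]>45)&(H[...,0]<95)&(H[...,1]>50)&np.isfinite(P[...,0])
    t=P[g&(P[...,2]>.146)]
    print(nm,g.sum(),len(t),'top',t.min(0).round(3),t.max(0).round(3),t.mean(0).round(3),'low',P[g&(P[...,2]<.03)].mean(0).round(3))
a=np.hstack([x[185:305,300:385] for x in(S['im'],S2['im'],im)])
cv2.imwrite('pics/cmp.png',cv2.resize(a,None,fx=3,fy=3,interpolation=cv2.INTER_CUBIC)[:,:,::-1])
```

```text
1 3145 1038 top [0.472 0.146 0.146] [0.566 0.256 0.157] [0.518 0.207 0.152] low [0.514 0.237 0.018]
2 3138 1043 top [0.472 0.146 0.146] [0.566 0.257 0.157] [0.518 0.207 0.152] low [0.514 0.236 0.018]
4 3115 1042 top [0.472 0.145 0.146] [0.566 0.257 0.157] [0.518 0.207 0.152] low [0.513 0.237 0.018]
```

View pics/cmp.png

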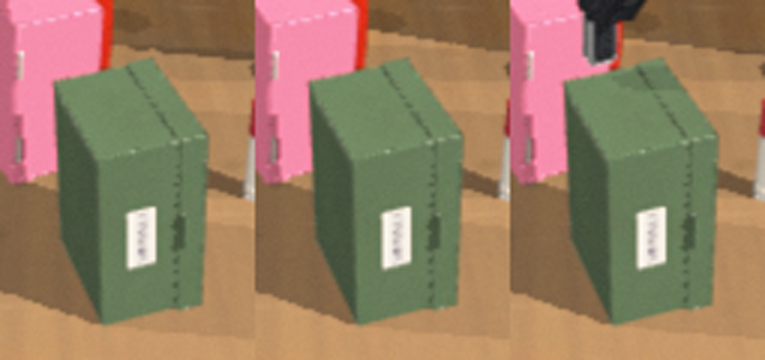

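The box hasn't moved at all (top extents are identical in all three views). The fingertip at about (330,205) shows at z≈0.16, while the reported TCP z is 0.127, so the real tip looks higher than reported. I'll measure this in free space by camera and by touching the desk.

Run:
```python
from h import *
p=manip.sense()['tool_pos']
manip.servo_line([p[0],p[1],.25],.2)
manip.goto([.66,.23,.15],[np.pi,0,.3])
p=manip.sense()['tool_pos']
im,W=cloud('scene');save(im,'scene5.png')
q=W.reshape(-1,3);q=q[(abs(q[:,0]-p[0])<.05)&(abs(q[:,1]-p[1])<.05)&(q[:,2]>.03)]
l=q[q[:,2]<q[:,2].min()+.02]
print(p,'lowest',q[:,2].min(),l.min(0),l.max(0),l.mean(0))
hit=manip.servo_line([p[0],p[1],-.01],.06,stop_force=3)
s=manip.sense();print(hit,s['tool_pos'],s['ft_force'],s['opening'],s['time'])
im,W=cloud('scene');save(im,'scene6.png')
manip.servo_line([p[0],p[1],.06],.15)
```

```text
[0.65968424 0.22875911 0.14983837] lowest 0.1898557220813012 [0.64803567 0.23244392 0.18985572] [0.67121781 0.24652762 0.20957292] [0.65914191 0.24013027 0.20094878]
False [ 0.65982387  0.22882197 -0.00977304] [ 0.32572116  0.28276372 -0.10126989] -5.5067094656592426e-05 16.2167
```

```bash
python3 -c "
import cv2,numpy as np
a=[cv2.imread('pics/scene%d.png'%i)[120:320,200:340] for i in(5,6)]
cv2.imwrite('pics/tip.png',cv2.resize(np.hstack(a),None,fx=2.8,fy=2.8))"
```

```text
(no output)
```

View pics/tip.png

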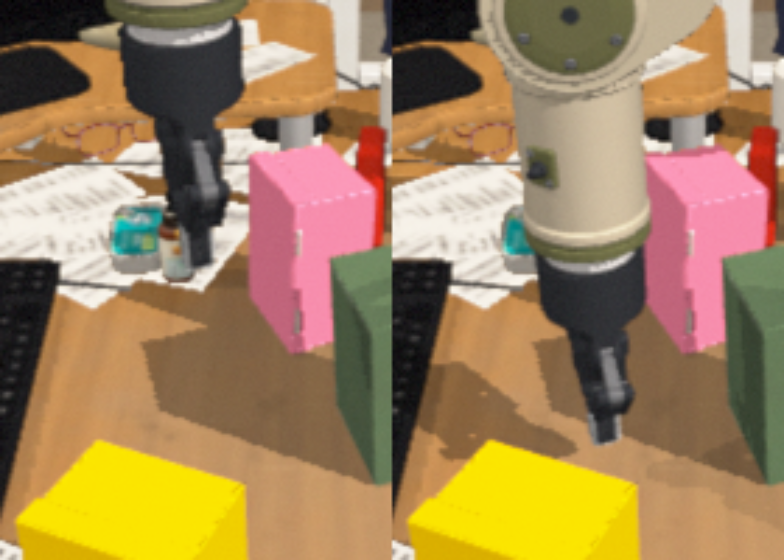

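The true tip sits 40 mm above the reported TCP: the cloud shows 0.190 against 0.150, there was no contact at −0.01, and x and y agree. I'll command z lower by 0.04.

Run:
```python
from h import *
p=manip.sense()['tool_pos']
manip.servo_line([p[0],p[1],.22],.25)
a=np.radians(15.5); d=np.array([np.cos(a),np.sin(a)]);c=np.array([.519,.1966])
at=lambda s,h:[*(c+d*s),h]
manip.goto(at(-.08,.2),[np.pi,0,a])
manip.servo_line(at(-.08,.087),.12)
manip.servo_line(at(.022,.087),.07)
s=manip.sense();print(s['tool_pos'],s['ft_force'],s['time'])
manip.servo_line(at(.022-.03,.087),.12)
manip.servo_line(at(-.008,.2),.25)
im,W=cloud('scene');save(im,'scene7.png')
H=cv2.cvtColor(im,cv2.COLOR_RGB2HSV);g=(H[...,0]>45)&(H[...,0]<85)&(H[...,1]>50)
P=W[g];P=P[(P[:,0]>.4)&(P[:,0]<.8)&(P[:,1]>.05)&(P[:,1]<.35)&(P[:,2]>.02)]
t=P[P[:,2]>P[:,2].max()-.02];print(len(P),np.percentile(P[:,2],[50,90,99]),cv2.minAreaRect((t[:,:2]*1000).astype(np.float32)))
print(manip.sense()['time'])
```

```text
[0.53991381 0.20247029 0.08708417] [-0.17531378  1.17072532 -0.04260897] 21.275
3125 [0.07757313 0.07896451 0.07997631] ((505.0650329589844, 252.88743591308594), (0.0, 0.0), 0.0)
22.325
```

View pics/scene7.png

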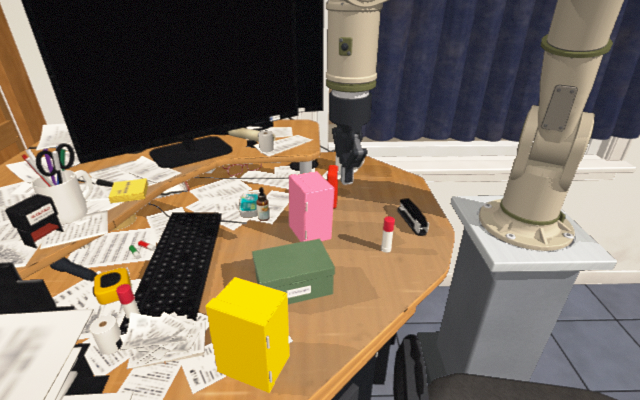

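The card box now lies flat with its lid up at (293,268), top at z≈0.078. Next is the red case.

Run:
```python
from h import *
a=np.radians(-6.6); d=-np.array([np.cos(a),np.sin(a)]);c=np.array([.5223,-.1133])
at=lambda s,h:[*(c+d*s),h]
manip.goto(at(-.05,.2),[np.pi,0,a])
manip.servo_line(at(-.05,.063),.12)
manip.servo_line(at(.018,.063),.07)
s=manip.sense();print(s['tool_pos'],s['ft_force'],s['time'])
manip.servo_line(at(-.012,.063),.12)
manip.servo_line(at(-.012,.25),.25)
manip.goto([.35,.35,.25],[np.pi,0,.7])
T=np.load('top1.npz')
im,W=cloud('top');save(im,'top8.png')
for n,b in dict(pink=(280,165,345,225),glue=(274,258,295,278),tin=(334,124,376,156),mug=(428,224,474,266),yellow=(125,122,200,192),drops=(328,140,346,163)).items():
    x=[];
    for V in(T['W'],W):
        P=V[b[1]:b[3],b[0]:b[2]].reshape(-1,3);P=P[P[:,2]>.012];x.append(P.mean(0).round(4))
    print(n,*x)
H=cv2.cvtColor(im,cv2.COLOR_RGB2HSV);m=W[...,2]
P=W[200:300,335:400].reshape(-1,3);P=P[(P[:,2]>.02)&(P[:,0]<.54)];print(np.median(P[:,2]),cv2.minAreaRect((P[:,:2]*1000).astype(np.float32)))
P=W[140:240,200:285].reshape(-1,3);P=P[(P[:,2]>.07)&(P[:,2]<.09)];print(np.median(P[:,2]),cv2.minAreaRect((P[:,:2]*1000).astype(np.float32)))
print(manip.sense()['time'])
```

```text
[ 0.50486389 -0.11120146  0.06310952] [0.22394392 1.0557554  0.94408621] 25.9583
pink [0.5805 0.0243 0.1448] [0.5804 0.0244 0.1449]
glue [0.3997 0.1019 0.0864] [0.3995 0.1017 0.0849]
tin [ 0.7577 -0.0902  0.0295] [ 0.7576 -0.0902  0.0296]
mug [ 0.4555 -0.3492  0.0603] [ 0.4556 -0.3491  0.0604]
yellow [0.6871 0.4044 0.1197] [0.6871 0.4044 0.1197]
drops [ 0.7213 -0.0461  0.052 ] [ 0.7211 -0.0461  0.0522]
0.028837847227807245 ((403.6061096191406, -92.76895904541016), (72.05870819091797, 201.75173950195312), 74.7389144897461)
0.07785224112871003 ((624.86181640625, 226.3546905517578), (155.39956665039062, 106.723876953125), 15.95881175994873)
29.125
```

View pics/top8.png

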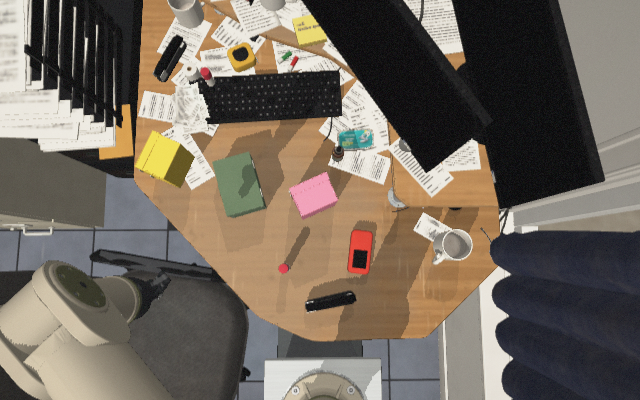

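The top view shows the green box flat at (239,184) and the red case flat with its dark screen up at (360,252). The bystanders haven't moved and the arm is clear of everything.

```bash
python3 -c "
from h import *
print(manip.hand_in())"
```

```text
the job is handed in; nothing more can be done
None
```

The card box lies flat with its lid up and the meter case lies flat with its dark screen up, each pushed over where it stood with nothing else moved; the job was handed in just after 29 s on the robot's clock, after two early passes went over the card box without touching it because the real fingertips sat 40 mm higher than reported.

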